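Find the full primer tin by its weight and hold it up

ROBOT

A 6-joint arm with a two-finger parallel gripper is mounted at the origin on the work surface. World frame = base frame: x ahead of the robot, y to its left, z up, the work surface at z = 0. Lengths are in m, angles in rad, forces in N, time in s.
With the tool pointing down it reaches from about 0.375 to 0.9 m from the base axis. Payload 3.1 kg.
Tool frame: the origin (TCP) lies between the finger pads; the fingertips stand 17 mm ahead of it and the grasp point (between the pads) lies 2 mm behind it (robot.nose_length is the distance from the TCP to the fingertips, in m); z points along the fingers, y is the line along which they close (so a half turn about z gives the same grasp; the last joint's range is limited). The gripper opens to 87 mm and grips with 3 to 60 N. Pads are 19 mm wide; open, the fingers measure 117 mm over their backs; the gripper's body (75 mm by 190 mm) begins 51 mm behind the grasp point.
Start: joints at [-1.369, 0.527, 1.433, -0, 1.181, -0.178], TCP at [0.232, -0.58, 0.24] pointing down, gripper open.
Joint ranges: [-3.08, 3.08], [-0.75, 2.2], [0.22, 2.44], [-1.43, 4.57], [0, 2.65], [-2.85, 2.85]. Speed limits (rad/s): [2.79, 2.79, 3.14, 3.14, 3.14, 3.14].

INTERFACE

Orientations are given as a unit quaternion [x, y, z, w].
In Python, from rig import robot, cams gives the robot as it stands.
- The arm moves only by the shell command python3 -m pendant 'ROWS' [FORCE]. ROWS is JSON, a list of rows, each an object with "jaw": the opening, from 0 (shut) to 1 (fully open); "linear": the shift along the tool's x, y, z in cm, a list of three; "twist": the turn about the tool's z in degrees. A call has 1 to 12 rows; each row shifts and turns the commanded pose from where the row before left it, along the tool's axes as they then stand; what a row does not reach is not made up. A row lasts 1/12 s, in which the tool goes at most 41.7 mm and 7.16 degrees, less where a joint would pass 70% of its speed; a pose out of reach is approached as far as the arm can. A call is refused whole if a number of a shift passes 4.17 or a number of a turn 7.16, either way. A call with a gripper value outside its range is refused whole. The fingers move at their own pace and stop on an object; FORCE is the grip in N (left out, the last holds). Time passes only in rows, so rows that do not move let the fingers close. It gives the time, the measured TCP pose, the force, the opening and the grip force at its end, in the units of the state.
- robot.get_obs(): the state, without advancing time (a new reading comes with each control period).
- cams.camera(name): name is "scene" or "top"; returns a dict with "color" (384x512x3 uint8, blue, green, red), "depth" (384x512 float32, m along the optical axis (not along the pixel's ray), 0 where there is no reading), "fov_y" (degrees; the focal length in pixels is half the picture's height over the tangent of half this angle, whatever the lens; pixels are square), "cx", "cy" (the principal point, pixels), "view" (4x4, takes a point from world to camera coordinates). Camera axes: x right, y down, z forward; pixel columns grow to the right and rows downward; lengths in m; the calibration is good to about 2 mm. A picture is of the moment at which its call begins.
- robot.hand_in(): hands the job in; it is judged then, once.
The state is a dict: "time": time; "q": joint angles; "joint_velocities": joint speeds; "joint_torque": joint torques, N m; "position": TCP position; "tool_rot": TCP orientation; "ft_force": force on the tool from outside, world axes, zero at the start; "moment": the same for the moment, N m; "grip_width": finger opening in m; "grip_force": force on a finger pad.
Only numpy, scipy, OpenCV 4.12 (cv2) and the standard library are available. Lean on these libraries where they do the work, as an engineer would, in place of code of your own. Each camera call takes 0.05 s, during which the arm holds its last target. There are 200 camera calls.

TASK

Three closed primer tins that look alike stand on the craft table, and only one of them is still full: lift them to feel which is the heaviest. Stand the two lighter ones upright in the plywood tray, set down and not dropped, and finish while still holding the heaviest one upright in the gripper, at least 10 cm above the table. Leave the little houses, paints and brush as they are.

Things in the scene. Friction and masses are not known exactly. Their poses are not given: they have to be found in the camera images.
- tin_a: one of three closed primer tins that look exactly alike: upright steel cylinder with a white and blue band and a pressed-in lid, 62 mm in diameter, 80 mm high. Origin at the centre of its underside, z up its axis; it may be gripped at any yaw. Each weighs between 0.08 and 0.55 kg; the heaviest is at least 0.12 kg heavier than either of the others. Which tin and which place is the heavy one changes every time
- tin_b: one of three closed primer tins that look exactly alike: upright steel cylinder with a white and blue band and a pressed-in lid, 62 mm in diameter, 80 mm high. Origin at the centre of its underside, z up its axis; it may be gripped at any yaw. Each weighs between 0.08 and 0.55 kg; the heaviest is at least 0.12 kg heavier than either of the others. Which tin and which place is the heavy one changes every time
- tin_c: one of three closed primer tins that look exactly alike: upright steel cylinder with a white and blue band and a pressed-in lid, 62 mm in diameter, 80 mm high. Origin at the centre of its underside, z up its axis; it may be gripped at any yaw. Each weighs between 0.08 and 0.55 kg; the heaviest is at least 0.12 kg heavier than either of the others. Which tin and which place is the heavy one changes every time
- tray: low open plywood tray fixed to the table, 320 mm along its x, 130 mm along its y, walls 35 mm high and 8 mm thick. Origin at the centre of its underside on the table; the floor inside lies 8 mm above the table and is 304 x 114 mm, with room for three tins in a row along its x, 95 mm apart
- house_plain: bystander: unpainted wooden house block with a gable roof, 60 mm wide (its y), 36 mm deep (its x), 92 mm high. Origin at the centre of its underside.
- house_red: bystander: red house block of the same kind, 60 x 36 mm, 95 mm high. Origin at the centre of its underside.
- disc: bystander: round plywood base lying flat, 130 mm across, 12 mm thick, with the green house on it. Origin at the centre of its underside.
- house_green: bystander: green house block, 56 x 34 mm, 86 mm high, standing on the plywood disc. Origin at the centre of its underside.
- tube_green: bystander: green paint tube lying flat, 160 mm along its x, 45 mm wide, 30 mm high. Origin at the centre of its underside.
- tube_white: bystander: white paint tube lying flat, the same size. Origin at the centre of its underside.
- brush: bystander: flat paint brush with a wooden handle and dark bristles, about 190 mm long, 32 mm wide and 13 mm high, lying flat along its x between the middle tin and the one on the robot's right. Origin at the centre of its underside.
- jar: bystander: closed amber jar of varnish with a black cap, 56 mm across, 75 mm high. Origin at the centre of its underside.
Not all that is in view belongs to the job. What is shaped like the tin_b but purple or red is not meant.

How it is judged:
By the outcome, as a careful person would: the job done as asked, in the order asked, and still so for the second after the job is handed in, while the arm keeps its last pose, push and grip.
It also fails if it takes over 70 s, if anything falls off the work surface, if the arm or the gripper's body presses on something with over 40 N, if the wrist force passes 120 N, or if a joint passes its speed limit or range.

## Working session

There is one attempt and no reset: what is moved stays moved. The work goes in short steps, Python scripts to look and compute and a shell command to move; the robot and the scene stay as the last step left them, time stands still between calls to the robot, and variables do not carry over. Pictures are saved under pics/ and viewed, at most 10 in all, crops included, and the job is handed in when it is done.

```bash
mkdir -p pics; ls
python3 - <<'E'
from rig import robot,cams
import cv2,numpy as np
o=robot.get_obs();print({k:np.round(v,3).tolist() for k,v in o.items()})
for n in("scene","top"):
    c=cams.camera(n);cv2.imwrite(f"pics/{n}0.png",c["color"]);np.savez(f"{n}0.npz",**c);print(n,c["fov_y"],c["cx"],c["cy"],np.round(c["view"],3).tolist())
E
```

```text
pics
{'time': 0.0, 'q': [-1.368, 0.528, 1.434, -0.0, 1.181, -0.179], 'joint_velocities': [0.001, 0.001, -0.001, -0.002, -0.0, 0.002], 'joint_torque': [0.001, -44.003, -17.659, 0.063, 0.058, -0.0], 'position': [0.232, -0.58, 0.239], 'tool_rot': [0.982, 0.189, -0.0, -0.001], 'ft_force': [-0.015, -0.011, 0.164], 'moment': [0.004, 0.02, 0.018], 'grip_force': 0.0, 'grip_width': 0.087}
scene 55.10495900388158 253.91674587651806 194.0463963087131 [[0.639, 0.769, -0.008, -0.33], [0.625, -0.526, -0.577, -0.37], [-0.448, 0.363, -0.817, 1.4], [0.0, 0.0, 0.0, 1.0]]
top 55.03534078206427 258.23838847425014 187.3599336653881 [[-0.026, -1.0, -0.017, -0.027], [-0.997, 0.027, -0.072, 0.577], [0.072, 0.015, -0.997, 1.084], [0.0, 0.0, 0.0, 1.0]]
```

View pics/top0.png

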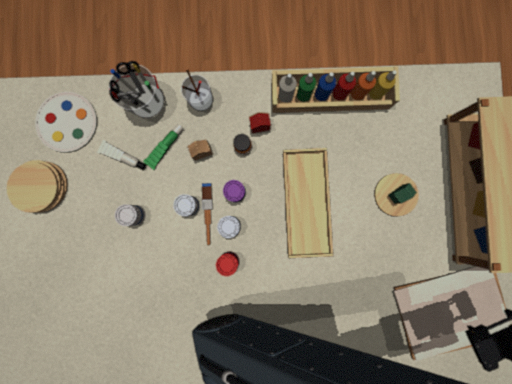

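View pics/scene0.png

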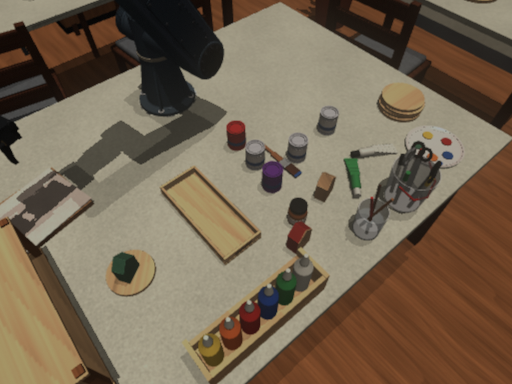

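The top view shows grey tins near (130,215), (186,206) and (230,227), with the purple decoy at (234,191), red at (228,264), the brush at (208,210) and the tray centred on (308,203). The scene view agrees. Next I measure positions.

```bash
cat > h.py <<'E'
import numpy as np,cv2
def pts(c):
    f=192/np.tan(np.radians(float(c["fov_y"]))/2);d=c["depth"].astype(float)
    v,u=np.mgrid[:384,:512];P=np.stack([(u-c["cx"])/f*d,(v-c["cy"])/f*d,d],-1)
    V=c["view"];return (P-V[:3,3])@V[:3,:3]
def comps(W,m,amin=60):
    n,l,s,_=cv2.connectedComponentsWithStats(m.astype(np.uint8))
    for i in range(1,n):
        if s[i,4]>=amin: yield l==i,s[i]
E
python3 - <<'E'
from h import *
for n in("top","scene"):
    c=np.load(n+"0.npz");W=pts(c);Z=W[...,2];X=W[...,0];Y=W[...,1]
    roi=(X>.25)&(X<.75)&(Y<.45)&(Y>-.4)
    print(n,"table z",np.median(Z[roi]))
    for k,s in comps(W,roi&(Z>.068)&(Z<.1),40):
        p=W[k];print(s[:2]+s[2:4]//2,s[4],"circ",np.round(cv2.minEnclosingCircle(p[:,:2].astype(np.float32)),3) if 0 else [np.round(t,3) for t in cv2.minEnclosingCircle(p[:,:2].astype(np.float32))],"z",np.round(np.median(p[:,2]),3),c["color"][k].mean(0).round())
    for k,s in comps(W,roi&(Z>.022)&(Z<.05),150):
        print("low",s[:4],s[4],cv2.minAreaRect(W[k][:,:2].astype(np.float32)))
E
```

```text
top table z 0.0016725467142125736
[242 142] 230 circ [array([0.705, 0.001]), np.float64(0.025)] z 0.075 [52. 55. 58.]
[199 148] 218 circ [array([0.692, 0.128]), np.float64(0.029)] z 0.08 [ 72. 101. 132.]
[234 191] 379 circ [array([0.566, 0.027]), np.float64(0.031)] z 0.077 [129.  71. 116.]
[185 205] 383 circ [array([0.528, 0.168]), np.float64(0.031)] z 0.077 [173. 170. 167.]
[126 215] 394 circ [array([0.504, 0.335]), np.float64(0.031)] z 0.077 [155. 157. 162.]
[229 227] 382 circ [array([0.464, 0.044]), np.float64(0.031)] z 0.078 [178. 172. 169.]
[227 265] 395 circ [array([0.357, 0.051]), np.float64(0.031)] z 0.078 [ 48.  52. 160.]
low [155 132  24  21] 185 ((0.7253811359405518, 0.22955559194087982), (0.030068187043070793, 0.0829184427857399), 47.3614616394043)
low [114 148  32  21] 232 ((0.6711617112159729, 0.3473300337791443), (0.10458644479513168, 0.031016964465379715), 61.824180603027344)
low [283 148  51 110] 925 ((0.5283371806144714, -0.1873411387205124), (0.3205767869949341, 0.13017435371875763), 1.131924033164978)
scene table z -0.0002849941621617541
[329 113] 222 circ [array([0.505, 0.333]), np.float64(0.033)] z 0.076 [111. 116. 120.]
[235 129] 243 circ [array([0.361, 0.05 ]), np.float64(0.032)] z 0.076 [ 38.  43. 114.]
[298 141] 262 circ [array([0.53 , 0.167]), np.float64(0.033)] z 0.076 [113. 118. 123.]
[255 148] 271 circ [array([0.466, 0.042]), np.float64(0.033)] z 0.075 [113. 118. 123.]
[272 171] 304 circ [array([0.569, 0.026]), np.float64(0.033)] z 0.076 [78. 45. 71.]
[326 180] 161 circ [array([0.696, 0.125]), np.float64(0.025)] z 0.079 [ 67.  95. 125.]
[298 206] 217 circ [array([ 0.709, -0.   ]), np.float64(0.025)] z 0.074 [33. 38. 41.]
low [159 166 102  96] 991 ((0.5304274559020996, -0.18796765804290771), (0.3223707675933838, 0.13150514662265778), 1.2406734228134155)
```

```bash
python3 -m pendant '[{"jaw":1,"linear":[0,0,0],"twist":7.1},{"jaw":1,"linear":[0,0,0],"twist":7.1},{"jaw":1,"linear":[0,0,0],"twist":7.1},{"jaw":1,"linear":[0,0,0],"twist":0.5},{"jaw":1,"linear":[1.4,-3.65,0.5],"twist":0},{"jaw":1,"linear":[1.4,-3.65,0.5],"twist":0},{"jaw":1,"linear":[1.4,-3.65,0.5],"twist":0},{"jaw":1,"linear":[1.4,-3.65,0.5],"twist":0},{"jaw":1,"linear":[1.4,-3.65,0.5],"twist":0},{"jaw":1,"linear":[1.4,-3.65,0.5],"twist":0},{"jaw":1,"linear":[1.4,-3.65,0.5],"twist":0},{"jaw":1,"linear":[1.4,-3.65,0.5],"twist":0}]' 30
```

```text
time: 1.1
position: [0.3444, -0.2864, 0.1994]
tool_rot: [1.0, 0.001, 0.0, 0.0]
ft_force: [0.2, -0.3, -0.4]
grip_width: 0.0869
grip_force: 0.0
```

```bash
python3 -m pendant '[{"jaw":1,"linear":[1.35,-3.67,0.7],"twist":0},{"jaw":1,"linear":[1.35,-3.67,0.7],"twist":0},{"jaw":1,"linear":[1.35,-3.67,0.7],"twist":0},{"jaw":1,"linear":[1.35,-3.67,0.7],"twist":0},{"jaw":1,"linear":[1.35,-3.67,0.7],"twist":0},{"jaw":1,"linear":[1.35,-3.67,0.7],"twist":0},{"jaw":1,"linear":[1.35,-3.67,0.7],"twist":0},{"jaw":1,"linear":[1.35,-3.67,0.7],"twist":0},{"jaw":1,"linear":[1.3,-3.6,0.7],"twist":0},{"jaw":1,"linear":[0,0,0],"twist":0},{"jaw":1,"linear":[0,0,0],"twist":0},{"jaw":1,"linear":[0,0,0],"twist":0}]'
python3 - <<'E'
from rig import robot,cams
import cv2
c=cams.camera("scene");cv2.imwrite("pics/s1.png",cv2.resize(c["color"][60:250,170:420],None,fx=3,fy=3))
E
```

```text
time: 2.1
position: [0.4648, 0.0414, 0.1364]
tool_rot: [1.0, 0.001, -0.0, 0.0]
ft_force: [0.8, 0.3, -0.0]
grip_width: 0.0871
grip_force: 0.0
```

View pics/s1.png

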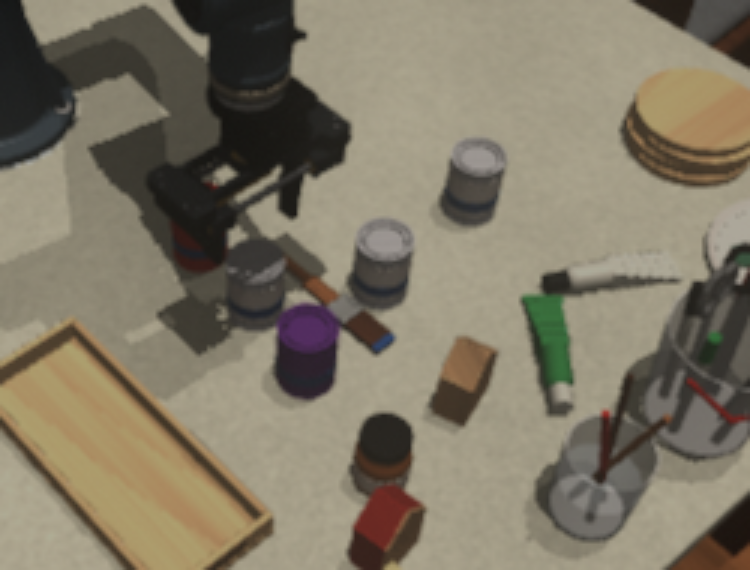

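The gripper is above tin R (crop (255,280)), with the fingers either side along y and clear of the neighbouring tins. I descend, grip, and lift to weigh.

```bash
python3 -m pendant '[{"jaw":1,"linear":[0,-0.15,2],"twist":0},{"jaw":1,"linear":[0,0,2],"twist":0},{"jaw":1,"linear":[0,0,2],"twist":0},{"jaw":1,"linear":[0,0,2.1],"twist":0},{"jaw":1,"linear":[0,0,0],"twist":0},{"jaw":0.6,"linear":[0,0,0],"twist":0},{"jaw":0.6,"linear":[0,0,0],"twist":0},{"jaw":0.6,"linear":[0,0,0],"twist":0},{"jaw":0.6,"linear":[0,0,0],"twist":0},{"jaw":0.6,"linear":[0,0,0],"twist":0},{"jaw":0.6,"linear":[0,0,0],"twist":0},{"jaw":0.6,"linear":[0,0,0],"twist":0}]' 30
```

```text
time: 3.15
position: [0.4658, 0.043, 0.0567]
tool_rot: [1.0, 0.0, 0.001, 0.0]
ft_force: [-0.9, 0.5, 6.9]
grip_width: 0.062
grip_force: 30.0
```

```bash
python3 -m pendant '[{"jaw":0.6,"linear":[0,0,-0.5],"twist":0},{"jaw":0.6,"linear":[0,0,-1.5],"twist":0},{"jaw":0.6,"linear":[0,0,-1.5],"twist":0},{"jaw":0.6,"linear":[0,0,-1.5],"twist":0},{"jaw":0.6,"linear":[0,0,0],"twist":0},{"jaw":0.6,"linear":[0,0,0],"twist":0},{"jaw":0.6,"linear":[0,0,0],"twist":0},{"jaw":0.6,"linear":[0,0,0],"twist":0},{"jaw":0.6,"linear":[0,0,0],"twist":0},{"jaw":0.6,"linear":[0,0,0],"twist":0},{"jaw":0.6,"linear":[0,0,0],"twist":0}]'
cat > w.py <<'E'
from rig import robot,cams
import numpy as np
F=[]
for i in range(6):
    cams.camera("top");o=robot.get_obs();F.append(np.r_[o["ft_force"],o["moment"],o["joint_torque"][:3]])
print(np.mean(F,0).round(2),np.std(F,0).round(2)[:3],np.round(o["position"],4),o["grip_width"])
E
python3 w.py
```

```text
time: 4.07
position: [0.4648, 0.043, 0.105]
tool_rot: [1.0, 0.0, -0.001, -0.0]
ft_force: [0.1, 0.9, -2.5]
grip_width: 0.0623
grip_force: 30.0
[-8.000e-02 -2.400e-01 -2.550e+00  6.000e-02  1.000e-02  1.000e-02
 -0.000e+00 -3.655e+01 -8.480e+00] [0.45 0.42 0.51] [0.4651 0.043  0.1055] 0.06201821524868914
```

R weighs about 2.55 N (0.26 kg), which doesn't settle it, so I put it back and weigh the middle one.

```bash
python3 -m pendant '[{"jaw":0.6,"linear":[0,0,2],"twist":0},{"jaw":0.6,"linear":[0,0,1.5],"twist":0},{"jaw":0.6,"linear":[0,0,0.7],"twist":0},{"jaw":0.6,"linear":[0,0,0.4],"twist":0},{"jaw":0.6,"linear":[0,0,0.3],"twist":0},{"jaw":0.6,"linear":[0,0,0.05],"twist":0},{"jaw":0.6,"linear":[0,0,0],"twist":0}]'
python3 -m pendant '[{"jaw":1,"linear":[0,0,0],"twist":0},{"jaw":1,"linear":[0,0,0],"twist":0},{"jaw":1,"linear":[0,0,0],"twist":0},{"jaw":1,"linear":[0,0,0],"twist":0},{"jaw":1,"linear":[0,0,-2],"twist":0},{"jaw":1,"linear":[0,0,-3],"twist":0},{"jaw":1,"linear":[0,0,-3],"twist":0},{"jaw":1,"linear":[1.6,-3.1,0],"twist":0},{"jaw":1,"linear":[1.6,-3.1,0],"twist":0},{"jaw":1,"linear":[1.6,-3.1,0],"twist":0},{"jaw":1,"linear":[1.6,-3.1,0],"twist":0},{"jaw":1,"linear":[0,0,0],"twist":0}]'
```

```text
time: 4.95
position: [0.465, 0.043, 0.0568]
tool_rot: [1.0, 0.0, 0.0, 0.0]
ft_force: [-0.9, 0.1, -0.0]
grip_width: 0.062
grip_force: 30.0
time: 5.95
position: [0.5332, 0.1718, 0.1369]
tool_rot: [1.0, 0.002, 0.004, -0.001]
ft_force: [0.6, -0.3, 0.6]
grip_width: 0.0871
grip_force: 0.0
```

```bash
python3 -m pendant '[{"jaw":1,"linear":[0,0,0],"twist":0},{"jaw":1,"linear":[0,0,2],"twist":0},{"jaw":1,"linear":[0,0,2],"twist":0},{"jaw":1,"linear":[0,0,2],"twist":0},{"jaw":1,"linear":[0,0,2],"twist":0},{"jaw":1,"linear":[0,0,0],"twist":0},{"jaw":0.6,"linear":[0,0,0],"twist":0},{"jaw":0.6,"linear":[0,0,0],"twist":0},{"jaw":0.6,"linear":[0,0,0],"twist":0},{"jaw":0.6,"linear":[0,0,0],"twist":0},{"jaw":0.6,"linear":[0,0,0],"twist":0},{"jaw":0.6,"linear":[0,0,0],"twist":0}]' 30
python3 -m pendant '[{"jaw":0.6,"linear":[0,0,0],"twist":0},{"jaw":0.6,"linear":[0,0,-0.5],"twist":0},{"jaw":0.6,"linear":[0,0,-1.5],"twist":0},{"jaw":0.6,"linear":[0,0,-1.5],"twist":0},{"jaw":0.6,"linear":[0,0,-1.5],"twist":0},{"jaw":0.6,"linear":[0,0,0],"twist":0},{"jaw":0.6,"linear":[0,0,0],"twist":0},{"jaw":0.6,"linear":[0,0,0],"twist":0},{"jaw":0.6,"linear":[0,0,0],"twist":0},{"jaw":0.6,"linear":[0,0,0],"twist":0},{"jaw":0.6,"linear":[0,0,0],"twist":0},{"jaw":0.6,"linear":[0,0,0],"twist":0}]'; python3 w.py
```

```text
time: 6.95
position: [0.5298, 0.1672, 0.0571]
tool_rot: [1.0, 0.0, 0.001, -0.0]
ft_force: [0.5, 0.9, 4.2]
grip_width: 0.06
grip_force: 30.0
time: 7.95
position: [0.5288, 0.1669, 0.1055]
tool_rot: [1.0, 0.0, -0.001, 0.0]
ft_force: [0.6, 0.5, -0.6]
grip_width: 0.0602
grip_force: 30.0
[ 3.000e-02  8.000e-02 -1.680e+00  2.000e-02  4.000e-02  2.000e-02
 -0.000e+00 -4.245e+01 -1.139e+01] [0.36 0.25 0.5 ] [0.5291 0.167  0.106 ] 0.060114571664352585
```

M reads about 1.7 N, but the 60 mm grip width is odd, so I check by eye.

Run:
```python
from rig import robot,cams
import cv2,numpy as np
from h import *
c=cams.camera("scene");cv2.imwrite("pics/s2.png",cv2.resize(c["color"][60:220,200:400],None,fx=3.7,fy=3.7))
W=pts(c);Z=W[...,2]
for k,s in comps(W,(W[...,0]>.4)&(W[...,0]<.65)&(W[...,1]>-.02)&(W[...,1]<.4)&(Z>.03)&(Z<.074),60):
    p=W[k];print(s,p.mean(0).round(3),p.min(0).round(3),p.max(0).round(3))
```

```text
[318 117  20  13 165] [0.523 0.316 0.051] [0.487 0.302 0.03 ] [0.54  0.354 0.074]
[287 143  19  11 106] [0.545 0.147 0.06 ] [0.512 0.133 0.045] [0.562 0.178 0.074]
[244 150  20  15 188] [0.483 0.026 0.052] [0.448 0.009 0.03 ] [0.497 0.063 0.074]
[262 173  20  15 177] [0.586 0.01  0.052] [ 0.556 -0.006  0.031] [0.6   0.043 0.074]
```

View pics/s2.png

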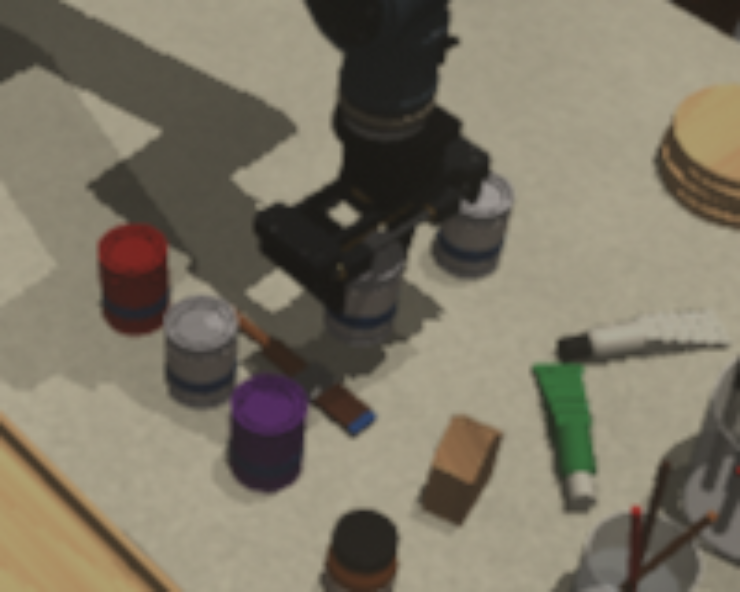

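M hangs upright and centred in the gripper (crop (365,295)), and the other objects are untouched. M is lighter than R, so it goes to the far slot of the tray.

```bash
python3 -m pendant '[{"jaw":0.6,"linear":[0,0,-2],"twist":0},{"jaw":0.6,"linear":[0,0,-3],"twist":0},{"jaw":0.6,"linear":[0,0,-2.5],"twist":0},{"jaw":0.6,"linear":[0.7,2.5,0],"twist":0},{"jaw":0.6,"linear":[1,3.7,0],"twist":0},{"jaw":0.6,"linear":[1,3.7,0],"twist":0},{"jaw":0.6,"linear":[1,3.7,0],"twist":0},{"jaw":0.6,"linear":[1,3.7,0],"twist":0},{"jaw":0.6,"linear":[1,3.7,0],"twist":0},{"jaw":0.6,"linear":[1,3.7,0],"twist":0},{"jaw":0.6,"linear":[1,3.7,0],"twist":0},{"jaw":0.6,"linear":[1,3.7,0],"twist":0}]'
python3 -m pendant '[{"jaw":0.6,"linear":[0.85,3.2,0],"twist":0},{"jaw":0.6,"linear":[0,0,0],"twist":0},{"jaw":0.6,"linear":[0,0,0],"twist":0},{"jaw":0.6,"linear":[0,0,3],"twist":0},{"jaw":0.6,"linear":[0,0,3],"twist":0},{"jaw":0.6,"linear":[0,0,2],"twist":0},{"jaw":0.6,"linear":[0,0,0],"twist":0},{"jaw":0.6,"linear":[0,0,0],"twist":0},{"jaw":0.6,"linear":[0,0,0],"twist":0}]'
```

```text
time: 9.3
position: [0.6161, -0.1558, 0.181]
tool_rot: [1.0, 0.0, -0.0, -0.0]
ft_force: [-0.2, 0.9, -1.4]
grip_width: 0.0599
grip_force: 30.0
time: 10.05
position: [0.6255, -0.1854, 0.1023]
tool_rot: [1.0, 0.001, 0.001, 0.0]
ft_force: [-0.4, -0.1, 0.5]
grip_width: 0.0601
grip_force: 30.0
```

```bash
python3 -m pendant '[{"jaw":0.6,"linear":[0,0,1.5],"twist":0},{"jaw":0.6,"linear":[0,0,1],"twist":0},{"jaw":0.6,"linear":[0,0,0.6],"twist":0},{"jaw":0.6,"linear":[0,0,0.2],"twist":0},{"jaw":0.6,"linear":[0,0,0.2],"twist":0},{"jaw":0.6,"linear":[0,0,0.1],"twist":0},{"jaw":0.6,"linear":[0,0,0],"twist":0},{"jaw":0.6,"linear":[0,0,0],"twist":0}]'
```

```text
time: 10.72
position: [0.625, -0.1861, 0.0655]
tool_rot: [1.0, 0.0, 0.0, 0.0]
ft_force: [0.4, 0.0, -1.5]
grip_width: 0.06
grip_force: 30.0
```

Not in contact yet (-1.5 N); I creep down.

```bash
python3 -m pendant '[{"jaw":0.6,"linear":[0,0,0.1],"twist":0},{"jaw":0.6,"linear":[0,0,0.1],"twist":0},{"jaw":0.6,"linear":[0,0,0],"twist":0},{"jaw":0.6,"linear":[0,0,0],"twist":0}]'
```

```text
time: 11.05
position: [0.625, -0.1862, 0.0651]
tool_rot: [1.0, 0.0, 0.001, 0.0]
ft_force: [-2.1, 0.2, 7.4]
grip_width: 0.0604
grip_force: 30.0
```

```bash
python3 -m pendant '[{"jaw":1,"linear":[0,0,0],"twist":0},{"jaw":1,"linear":[0,0,0],"twist":0},{"jaw":1,"linear":[0,0,0],"twist":0},{"jaw":1,"linear":[0,0,0],"twist":0},{"jaw":1,"linear":[0,0,-2],"twist":0},{"jaw":1,"linear":[0,0,-3],"twist":0},{"jaw":1,"linear":[0,0,-3],"twist":0},{"jaw":1,"linear":[0,0,-1],"twist":0},{"jaw":1,"linear":[-0.86,-3.7,0],"twist":0},{"jaw":1,"linear":[-0.86,-3.7,0],"twist":0},{"jaw":1,"linear":[-0.86,-3.7,0],"twist":0},{"jaw":1,"linear":[-0.86,-3.7,0],"twist":0}]'
python3 -m pendant '[{"jaw":1,"linear":[-0.86,-3.7,0],"twist":0},{"jaw":1,"linear":[-0.86,-3.7,0],"twist":0},{"jaw":1,"linear":[-0.86,-3.7,0],"twist":0},{"jaw":1,"linear":[-0.86,-3.7,0],"twist":0},{"jaw":1,"linear":[-0.86,-3.7,0],"twist":0},{"jaw":1,"linear":[-0.86,-3.7,0],"twist":0},{"jaw":1,"linear":[-0.86,-3.7,0],"twist":0},{"jaw":1,"linear":[-0.86,-3.7,0],"twist":0},{"jaw":1,"linear":[-0.86,-3.7,0],"twist":0},{"jaw":1,"linear":[-0.9,-3.9,0],"twist":0},{"jaw":1,"linear":[0,0,0],"twist":0},{"jaw":1,"linear":[0,0,0],"twist":0}]'
```

```text
time: 12.05
position: [0.5893, -0.0368, 0.1525]
tool_rot: [1.0, -0.0, -0.0, -0.0]
ft_force: [0.5, 0.2, -0.2]
grip_width: 0.087
grip_force: 0.0
time: 13.05
position: [0.5025, 0.336, 0.1523]
tool_rot: [1.0, 0.002, -0.0, 0.0]
ft_force: [0.3, -0.2, 0.3]
grip_width: 0.0873
grip_force: 0.0
```

```bash
python3 -m pendant '[{"jaw":1,"linear":[0,0,1.7],"twist":0},{"jaw":1,"linear":[0,0,2],"twist":0},{"jaw":1,"linear":[0,0,2],"twist":0},{"jaw":1,"linear":[0,0,2],"twist":0},{"jaw":1,"linear":[0,0,2],"twist":0},{"jaw":1,"linear":[0,0,0],"twist":0},{"jaw":0.6,"linear":[0,0,0],"twist":0},{"jaw":0.6,"linear":[0,0,0],"twist":0},{"jaw":0.6,"linear":[0,0,0],"twist":0},{"jaw":0.6,"linear":[0,0,0],"twist":0},{"jaw":0.6,"linear":[0,0,0],"twist":0},{"jaw":0.6,"linear":[0,0,0],"twist":0}]' 30
python3 -m pendant '[{"jaw":0.6,"linear":[0,0,0],"twist":0},{"jaw":0.6,"linear":[0,0,-0.5],"twist":0},{"jaw":0.6,"linear":[0,0,-1.5],"twist":0},{"jaw":0.6,"linear":[0,0,-1.5],"twist":0},{"jaw":0.6,"linear":[0,0,-1.5],"twist":0},{"jaw":0.6,"linear":[0,0,0],"twist":0},{"jaw":0.6,"linear":[0,0,0],"twist":0},{"jaw":0.6,"linear":[0,0,0],"twist":0},{"jaw":0.6,"linear":[0,0,0],"twist":0},{"jaw":0.6,"linear":[0,0,0],"twist":0},{"jaw":0.6,"linear":[0,0,0],"twist":0},{"jaw":0.6,"linear":[0,0,0],"twist":0}]'; python3 w.py
```

```text
time: 14.05
position: [0.5049, 0.3348, 0.0574]
tool_rot: [1.0, 0.0, 0.002, -0.001]
ft_force: [1.0, 1.4, 3.8]
grip_width: 0.0609
grip_force: 30.0
time: 15.05
position: [0.5034, 0.3338, 0.1054]
tool_rot: [1.0, 0.0, -0.001, 0.0]
ft_force: [-0.5, 0.4, -4.3]
grip_width: 0.0606
grip_force: 30.0
[-1.400e-01  1.800e-01 -3.780e+00  4.000e-02  2.000e-02 -1.000e-02
 -0.000e+00 -4.761e+01 -1.357e+01] [0.58 0.46 0.51] [0.5038 0.334  0.1061] 0.06080898327205215
```

L weighs about 3.8 N (0.385 kg), R 0.26 and M 0.17, so L is the heaviest. I set L back down, then put R in the tray.

```bash
python3 -m pendant '[{"jaw":0.6,"linear":[0,0,2],"twist":0},{"jaw":0.6,"linear":[0,0,1.5],"twist":0},{"jaw":0.6,"linear":[0,0,0.7],"twist":0},{"jaw":0.6,"linear":[0,0,0.4],"twist":0},{"jaw":0.6,"linear":[0,0,0.3],"twist":0},{"jaw":0.6,"linear":[0,0,0.1],"twist":0},{"jaw":0.6,"linear":[0,0,0],"twist":0}]'
python3 -m pendant '[{"jaw":1,"linear":[0,0,0],"twist":0},{"jaw":1,"linear":[0,0,0],"twist":0},{"jaw":1,"linear":[0,0,0],"twist":0},{"jaw":1,"linear":[0,0,0],"twist":0},{"jaw":1,"linear":[0,0,-2],"twist":0},{"jaw":1,"linear":[0,0,-3],"twist":0},{"jaw":1,"linear":[0,0,-3],"twist":0},{"jaw":1,"linear":[0,0,-1],"twist":0},{"jaw":1,"linear":[-0.49,3.64,0],"twist":0},{"jaw":1,"linear":[-0.49,3.64,0],"twist":0},{"jaw":1,"linear":[-0.49,3.64,0],"twist":0},{"jaw":1,"linear":[-0.49,3.64,0],"twist":0}]'
python3 -m pendant '[{"jaw":1,"linear":[-0.49,3.64,0],"twist":0},{"jaw":1,"linear":[-0.49,3.64,0],"twist":0},{"jaw":1,"linear":[-0.49,3.64,0],"twist":0},{"jaw":1,"linear":[-0.49,3.64,0],"twist":0},{"jaw":1,"linear":[0,0,0],"twist":0},{"jaw":1,"linear":[0,0,0],"twist":0},{"jaw":1,"linear":[0,0,0],"twist":0},{"jaw":1,"linear":[0,0,0],"twist":0}]'
```

```text
time: 15.93
position: [0.5035, 0.3339, 0.0575]
tool_rot: [1.0, 0.0, -0.0, 0.0]
ft_force: [-2.0, -1.7, 2.3]
grip_width: 0.0606
grip_force: 30.0
time: 16.93
position: [0.4838, 0.1873, 0.1459]
tool_rot: [1.0, 0.001, 0.0, -0.0]
ft_force: [0.4, 0.4, 0.5]
grip_width: 0.0871
grip_force: 0.0
time: 17.6
position: [0.4647, 0.0438, 0.146]
tool_rot: [1.0, 0.001, 0.0, -0.0]
ft_force: [-0.4, -1.0, 0.1]
grip_width: 0.087
grip_force: 0.0
```

```bash
python3 -m pendant '[{"jaw":1,"linear":[0,0,2.5],"twist":0},{"jaw":1,"linear":[0,0,2.5],"twist":0},{"jaw":1,"linear":[0,0,2.5],"twist":0},{"jaw":1,"linear":[0,0,1.5],"twist":0},{"jaw":1,"linear":[0,0,0],"twist":0},{"jaw":0.6,"linear":[0,0,0],"twist":0},{"jaw":0.6,"linear":[0,0,0],"twist":0},{"jaw":0.6,"linear":[0,0,0],"twist":0},{"jaw":0.6,"linear":[0,0,0],"twist":0},{"jaw":0.6,"linear":[0,0,0],"twist":0},{"jaw":0.6,"linear":[0,0,0],"twist":0},{"jaw":0.6,"linear":[0,0,0],"twist":0}]' 30
python3 -m pendant '[{"jaw":0.6,"linear":[0,0,-1],"twist":0},{"jaw":0.6,"linear":[0,0,-3],"twist":0},{"jaw":0.6,"linear":[0,0,-3],"twist":0},{"jaw":0.6,"linear":[0,0,-2],"twist":0},{"jaw":0.6,"linear":[-0.44,3.33,0],"twist":0},{"jaw":0.6,"linear":[-0.44,3.33,0],"twist":0},{"jaw":0.6,"linear":[-0.44,3.33,0],"twist":0},{"jaw":0.6,"linear":[-0.44,3.33,0],"twist":0},{"jaw":0.6,"linear":[-0.44,3.33,0],"twist":0},{"jaw":0.6,"linear":[-0.44,3.33,0],"twist":0},{"jaw":0.6,"linear":[-0.44,3.33,0],"twist":0},{"jaw":0.6,"linear":[0,0,0],"twist":0}]'
python3 -m pendant '[{"jaw":0.6,"linear":[0,0,0],"twist":0},{"jaw":0.6,"linear":[0,0,0],"twist":0},{"jaw":0.6,"linear":[0,0,0],"twist":0}]'
```

```text
time: 18.6
position: [0.4653, 0.0428, 0.057]
tool_rot: [1.0, 0.0, 0.001, 0.0]
ft_force: [0.3, 1.8, 6.9]
grip_width: 0.0621
grip_force: 30.0
time: 19.6
position: [0.4349, -0.197, 0.1463]
tool_rot: [1.0, -0.003, 0.002, 0.003]
ft_force: [0.3, -1.7, -2.1]
grip_width: 0.0623
grip_force: 30.0
time: 19.85
position: [0.4332, -0.189, 0.1458]
tool_rot: [1.0, 0.001, -0.001, -0.001]
ft_force: [-0.0, -0.1, -3.2]
grip_width: 0.062
grip_force: 30.0
```

```bash
python3 -m pendant '[{"jaw":0.6,"linear":[0,0,2.5],"twist":0},{"jaw":0.6,"linear":[0,0,2.5],"twist":0},{"jaw":0.6,"linear":[0,0,1.5],"twist":0},{"jaw":0.6,"linear":[0,0,0.7],"twist":0},{"jaw":0.6,"linear":[0,0,0.4],"twist":0},{"jaw":0.6,"linear":[0,0,0.2],"twist":0},{"jaw":0.6,"linear":[0,0,0.1],"twist":0},{"jaw":0.6,"linear":[0,0,0.1],"twist":0},{"jaw":0.6,"linear":[0,0,0],"twist":0},{"jaw":0.6,"linear":[0,0,0],"twist":0},{"jaw":0.6,"linear":[0,0,0],"twist":0}]'
```

```text
time: 20.77
position: [0.4341, -0.1906, 0.0665]
tool_rot: [1.0, 0.0, 0.0, 0.0]
ft_force: [0.6, -0.5, -2.0]
grip_width: 0.0625
grip_force: 30.0
```

```bash
python3 -m pendant '[{"jaw":0.6,"linear":[0,0,0.1],"twist":0},{"jaw":0.6,"linear":[0,0,0.1],"twist":0},{"jaw":0.6,"linear":[0,0,0.05],"twist":0},{"jaw":0.6,"linear":[0,0,0],"twist":0},{"jaw":0.6,"linear":[0,0,0],"twist":0}]'
```

```text
time: 21.18
position: [0.4341, -0.1907, 0.0651]
tool_rot: [1.0, 0.0, 0.001, 0.0]
ft_force: [-2.1, -0.2, 12.7]
grip_width: 0.062
grip_force: 30.0
```

```bash
python3 -m pendant '[{"jaw":1,"linear":[0,0,0],"twist":0},{"jaw":1,"linear":[0,0,0],"twist":0},{"jaw":1,"linear":[0,0,0],"twist":0},{"jaw":1,"linear":[0,0,0],"twist":0},{"jaw":1,"linear":[0,0,-2],"twist":0},{"jaw":1,"linear":[0,0,-3],"twist":0},{"jaw":1,"linear":[0,0,-3],"twist":0},{"jaw":1,"linear":[0,0,-1],"twist":0},{"jaw":1,"linear":[0.5,-3.75,0],"twist":0},{"jaw":1,"linear":[0.5,-3.75,0],"twist":0},{"jaw":1,"linear":[0.5,-3.75,0],"twist":0},{"jaw":1,"linear":[0.5,-3.75,0],"twist":0}]'
python3 -m pendant '[{"jaw":1,"linear":[0.5,-3.75,0],"twist":0},{"jaw":1,"linear":[0.5,-3.75,0],"twist":0},{"jaw":1,"linear":[0.5,-3.75,0],"twist":0},{"jaw":1,"linear":[0.5,-3.75,0],"twist":0},{"jaw":1,"linear":[0.5,-3.75,0],"twist":0},{"jaw":1,"linear":[0.5,-3.75,0],"twist":0},{"jaw":1,"linear":[0.5,-3.75,0],"twist":0},{"jaw":1,"linear":[0.5,-3.75,0],"twist":0},{"jaw":1,"linear":[0.5,-3.75,0],"twist":0},{"jaw":1,"linear":[0.5,-3.75,0],"twist":0},{"jaw":1,"linear":[0,0,0],"twist":0},{"jaw":1,"linear":[0,0,0],"twist":0}]'
python3 -m pendant '[{"jaw":1,"linear":[0,0,0],"twist":0},{"jaw":1,"linear":[0,0,0],"twist":0}]'
```

```text
time: 22.18
position: [0.4537, -0.0391, 0.1535]
tool_rot: [1.0, -0.001, -0.0, -0.0]
ft_force: [1.2, 0.1, -0.4]
grip_width: 0.087
grip_force: 0.0
time: 23.18
position: [0.5032, 0.3366, 0.1529]
tool_rot: [1.0, 0.002, -0.0, 0.0]
ft_force: [-0.1, -0.7, 0.3]
grip_width: 0.087
grip_force: 0.0
time: 23.35
position: [0.5031, 0.3333, 0.153]
tool_rot: [1.0, -0.0, -0.001, 0.001]
ft_force: [-0.7, -0.3, -0.8]
grip_width: 0.087
grip_force: 0.0
```

```bash
python3 -m pendant '[{"jaw":1,"linear":[0,0,2.5],"twist":0},{"jaw":1,"linear":[0,0,2.5],"twist":0},{"jaw":1,"linear":[0,0,2.5],"twist":0},{"jaw":1,"linear":[0,0,2.2],"twist":0},{"jaw":1,"linear":[0,0,0],"twist":0},{"jaw":0.6,"linear":[0,0,0],"twist":0},{"jaw":0.6,"linear":[0,0,0],"twist":0},{"jaw":0.6,"linear":[0,0,0],"twist":0},{"jaw":0.6,"linear":[0,0,0],"twist":0},{"jaw":0.6,"linear":[0,0,0],"twist":0},{"jaw":0.6,"linear":[0,0,0],"twist":0},{"jaw":0.6,"linear":[0,0,0],"twist":0}]' 30
python3 -m pendant '[{"jaw":0.6,"linear":[0,0,-0.5],"twist":0},{"jaw":0.6,"linear":[0,0,-2],"twist":0},{"jaw":0.6,"linear":[0,0,-3],"twist":0},{"jaw":0.6,"linear":[0,0,-3],"twist":0},{"jaw":0.6,"linear":[0,0,-3],"twist":0},{"jaw":0.6,"linear":[0,0,-2.5],"twist":0},{"jaw":0.6,"linear":[0,0,-1.5],"twist":0},{"jaw":0.6,"linear":[0,0,0],"twist":0},{"jaw":0.6,"linear":[0,0,0],"twist":0},{"jaw":0.6,"linear":[0,0,0],"twist":0},{"jaw":0.6,"linear":[0,0,0],"twist":0},{"jaw":0.6,"linear":[0,0,0],"twist":0}]'; python3 w.py
python3 - <<'E'
from rig import cams
import cv2
from h import *
c=cams.camera("top");cv2.imwrite("pics/t3.png",c["color"]);W=pts(c);Z=W[...,2]
for k,s in comps(W,(W[...,1]<-.1)&(W[...,1]>-.27)&(W[...,0]>.3)&(W[...,0]<.75)&(Z>.07)&(Z<.12),60):
    print([np.round(t,3) for t in cv2.minEnclosingCircle(W[k][:,:2].astype(np.float32))],W[k][:,2].min(),W[k][:,2].max())
cv2.imwrite("pics/s3.png",cams.camera("scene")["color"])
E
```

```text
time: 24.35
position: [0.5044, 0.3346, 0.058]
tool_rot: [1.0, 0.001, 0.001, 0.0]
ft_force: [-0.5, -2.0, 6.0]
grip_width: 0.0607
grip_force: 30.0
time: 25.35
position: [0.5027, 0.3343, 0.2096]
tool_rot: [1.0, 0.0, -0.002, 0.001]
ft_force: [0.5, -0.2, -4.5]
grip_width: 0.0608
grip_force: 30.0
[ 3.000e-02 -1.200e-01 -4.030e+00  2.000e-02 -2.000e-02  2.000e-02
  2.000e-02 -4.538e+01 -1.760e+01] [0.25 0.53 0.34] [0.5037 0.3347 0.2112] 0.06044066391905016
[array([ 0.623, -0.187]), np.float64(0.031)] 0.07059411853303024 0.09231851012112281
[array([ 0.432, -0.192]), np.float64(0.031)] 0.07045952948122725 0.09314338345240919
```

View pics/s3.png

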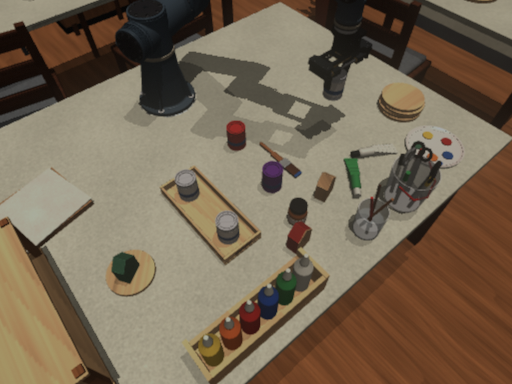

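View pics/t3.png

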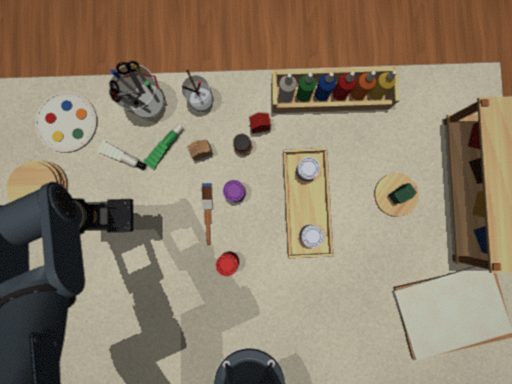

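Both light tins stand upright in the tray, at top-view (308,169) and (312,237). The heavy one is held upright about 15 cm up, at scene-view (334,83), and nothing else has moved. I hand in.

```bash
python3 -c "from rig import robot;print(robot.hand_in())"
```

```text
the job is handed in; nothing more can be done
None
```

I handed the job in with the heaviest tin (the one on the robot's left, about 0.4 kg) held upright about 15 cm above the table and the two lighter ones (about 0.26 and 0.17 kg) standing in the tray; nothing else was moved.

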